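# Set the tilt lid to 35 degrees and lock the keyhole plate on its stud

### The arm

A 7-joint arm with a two-finger parallel gripper is mounted at the origin on the work surface. World frame = base frame: x ahead of the robot, y to its left, z up, the work surface at z = 0. Lengths are in m, angles in rad, forces in N, time in s.
With the tool pointing down it reaches from about 0.4 to 0.9 m from the base axis. Payload 5.6 kg.
Tool frame: the origin (TCP) lies at the very end of the fingers, on their centre line; the grasp point (between the pads) lies 19 mm behind it; z points along the fingers, y is the line along which they close (so a half turn about z gives the same grasp; the last joint's range is limited). The gripper opens to 92 mm and grips with 3 to 60 N. Pads are 20 mm wide; open, the fingers measure 128 mm over their backs; the gripper's body (75 mm by 189 mm) begins 69 mm behind the grasp point.
Start: joints at [1.124, 0.468, -0.012, 1.603, 0.006, 1.071, -0.056], TCP at [0.255, -0.598, 0.215] pointing down, gripper open.
Joint ranges: [-2.53, 2.53], [-0.31, 2.02], [-1.57, 1.55], [0.28, 2.44], [-1.29, 4.43], [0.15, 1.84], [-2.92, 2.92]. Speed limits (rad/s): [2.57, 2.57, 3.14, 3.14, 3.14, 3.14, 3.14].

### API

Orientations are given as [roll, pitch, yaw] about the fixed x, y, z axes, in that order (R = Rz(yaw) Ry(pitch) Rx(roll)).
In Python, from station import r gives the robot as it stands.
- The arm moves only by the shell command python3 -m handwheel 'ROWS' [FORCE]. ROWS is JSON, a list of rows, each a list of 7 numbers: the shift along the world's x, y, z each as a share of 0.15 m, from -1 to 1, then the turn, a rotation vector about the world's x, y, z each as a share of 360 degrees, from -1 to 1, then the opening, from -1 (shut) to 1 (fully open). In form: [[x, y, z, rx, ry, rz, claw], ...]. A call has exactly 8 rows; each row shifts and turns the commanded pose from where the row before left it; what a row does not reach is not made up. A row lasts 1/8 s, in which the tool goes at most 62.5 mm and 10.7 degrees, less where a joint would pass 70% of its speed; a pose out of reach is approached as far as the arm can. A call with a number of a shift or a turn outside -1 to 1 is refused whole. A call with a gripper value outside its range is refused whole. The fingers move at their own pace and stop on an object; FORCE is the grip in N (left out, the last holds). Time passes only in rows, so rows that do not move let the fingers close, or fill a call up. It gives the time, the measured TCP pose, the force, the opening and the grip force at its end, in the units of the state.
- r.get_obs(): the state, without advancing time (a new reading comes with each control period).
- r.snapshot(name): name is "scene" or "top" or "wrist"; returns a dict with "img" (400x640x3 uint8, red, green, blue), "vfov" (degrees; the focal length in pixels is half the picture's height over the tangent of half this angle, whatever the lens; pixels are square), "cx", "cy" (the principal point, pixels), "rvec" (rotation vector, rad) and "tvec" (3), from world to camera coordinates, as OpenCV has them. Camera axes: x right, y down, z forward; pixel columns grow to the right and rows downward; lengths in m; the calibration is good to about 2 mm. The wrist camera is an equidistant fisheye: a pixel r from the principal point sees the ray r / f radians off the axis. A picture is of the moment at which its call begins. There is no depth.
- r.finish_job(): hands the job in; it is judged then, once.
The state is a dict: "t": time; "joint_pos": joint angles; "joint_velocities": joint speeds; "effort": joint torques, N m; "position": TCP position; "orientation": TCP orientation; "wrist_force": force on the tool from outside, world axes, zero at the start; "ft_torque": the same for the moment, N m; "gripper_width": opening from 0.0 (shut) to 1.0 (fully open); "grip_force": force on a finger pad.
Only numpy, scipy, OpenCV 4.12 (cv2) and the standard library are available. Lean on these libraries where they do the work, as an engineer would, in place of code of your own. Each camera call takes 0.05 s, during which the arm holds its last target. There are 200 camera calls.

### The job

First raise the stiff hinged lid of the low instrument to 35 degrees from level. Then take the small keyhole plate out of its carrier and hang it on the headed stud on the raised lid: hole over the head, flat against the lid, then slid fully down the slope so that it locks behind the head, with the lid left at 35 degrees. Leave the post, the disc and the jar where they are.

Things in the scene. Friction and masses are not known exactly. Their poses are not given: they have to be found in the camera images.
- lid (a joint): Lid angle above level, rad: 0 level, 0.611 = 35 degrees, grows as the far edge rises; stop at 1.2. Stiff: 1.5 N m of friction (8 to 11 N up at the bar); it stays where left and bears about 10 N pressed on it at the stud. Starts 3 to 11 degrees open.
- instrument: Fixed black housing 150 x 160 mm, 52 mm high, on a 170 x 180 mm foot; origin: centre of the underside. It stands left or right of the carrier, turned at most 0.3 rad; its lid is hinged on the robot's side. At both sides a dark quadrant with white ticks shows the lid's angle, every 5 degrees, long ones every 10.
- lid_hinge (a point): Middle of the hinge line, 62 mm above the bench, 70 mm from the instrument's origin on the robot's side. It turns with the lid: x points up the slope to the lid's free far edge, y along the hinge, z out of the upper face. The lid is a grey panel 140 mm (x) x 150 mm (y) x 8 mm, its underside level with the hinge line.
- bar (a point): Middle of the lid's lifting bar: round steel, 10 mm thick, 100 mm long, parallel to the hinge, 185 mm up the slope from it, at mid-thickness of the panel. 40 mm of open space between bar and panel edge: pinch from above with one finger in it (fingers part open), or hook from below. The bar turns between the fingers. Axes as lid_hinge.
- stud (a point): Foot of the headed stud on the lid's upper face, 75 mm up from the hinge, mid-width. Axes as lid_hinge. Shank 8 mm thick, 12.5 mm long; head 16 mm wide, 4 mm thick. A toe ledge (36 mm wide, 6 thick, 12 high) has its upper side 43 mm down the slope from the stud: no room for a finger below the hung plate's lower end. The face is free beside the plate's long sides.
- plate: Keyhole plate, aluminium, 60 (x) x 46 (y) x 10 mm (z), 70 g. Origin: centre of the underside; x points to its upper end, z out of its front. Through keyhole on the mid-line: eight-sided hole 24 mm across centred at x = -8 mm, opening towards +x into a slot 11 mm wide that ends at x = +14 mm. Starts flat in the carrier, x away from the robot within 0.35 rad.
- slot_end (a point): Where the stud's axis stands in the locked plate: on the underside, mid-line, plate x = +10 mm; when locked it coincides with the stud point. 18 mm above entry_hole, so the plate slides 18 mm down the slope. Axes as the plate.
- entry_hole (a point): Centre of the entry hole, on the plate's underside (plate x = -8 mm). Axes as the plate.
- carrier: Fixed black carrier of the plate: base 130 (x) x 90 (y) x 10 mm, and two walls 56 mm long, 18 wide, rising 16 mm above the base, 2 mm off the plate's long sides, which cannot be gripped there: only its ends (60 mm apart, along x) are free. Origin: centre of the underside. The plate lies on the base, its x along the carrier's.
- post: Bystander: steel post 70 mm high on a 32 mm round foot, loose. Leave it.
- disc: Bystander: white ceramic disc, 84 mm in diameter, 7 mm thick, loose. Leave it.
- jar: Bystander: small amber jar with a black cap, 44 mm in diameter, 50 mm high, loose. Leave it.
Mind the look-alikes: they are no part of the job. What is meant by the plate is not green, and is the smaller of those in its own colour.

How it is judged:
By the outcome, as a careful person would: the job done as asked, in the order asked, and still so for the second after the job is handed in, with the robot touching nothing.
It also fails if it takes over 67 s, if anything falls off the work surface, if the arm or the gripper's body presses on something with over 40 N, if the wrist force passes 120 N, or if a joint passes its speed limit or range.

## Working session

There is one attempt and no reset: what is moved stays moved. The work goes in short steps, Python scripts to look and compute and a shell command to move; the robot and the scene stay as the last step left them, time stands still between calls to the robot, and variables do not carry over. Pictures are saved under pics/ and viewed, at most 10 in all, crops included, and the job is handed in when it is done.

```bash
mkdir -p pics; ls
python3 - <<'E'
from station import r
import cv2,numpy as np
print(r.get_obs())
for n in("scene","top","wrist"):
    s=r.snapshot(n); cv2.imwrite(f"pics/{n}0.png",s["img"][:,:,::-1]); print(n,s["vfov"],s["cx"],s["cy"],s["rvec"],s["tvec"])
    np.savez(f"pics/{n}0.npz",**s)
a=cv2.imread("pics/scene0.png");b=cv2.imread("pics/top0.png")
E
```

```text
pics
{'t': 0.0, 'joint_pos': array([ 1.1240229 ,  0.46838039, -0.01155615,  1.60361541,  0.0060162 ,
        1.07138473, -0.05631468]), 'joint_velocities': array([-0.00058645, -0.00053723,  0.00133076,  0.00044413, -0.00054664,
        0.00177097, -0.00051304]), 'effort': array([-1.51165591e-04, -5.20567632e+01, -1.21111795e-02, -2.43748355e+01,
       -5.65734250e-02,  1.72994938e-02,  2.18775749e-04]), 'position': array([ 0.25505741, -0.59724115,  0.21364164]), 'orientation': array([-3.13984525e+00,  1.58110821e-04,  4.03660986e-01]), 'wrist_force': array([0.18723133, 0.31326363, 0.09290379]), 'ft_torque': array([4.86146399e-02, 2.17941092e-02, 3.41007855e-05]), 'grip_force': 0.0, 'gripper_width': 0.9969926222292065}
scene 54.233647031592845 311.63151909003574 203.52034548185964 [ 1.64287256  1.9595277  -0.79734655] [ 0.20086866 -0.34990317  1.2981362 ]
top 48.915831444992996 321.80800860573686 204.5189426912572 [ 2.15981537 -2.13897186  0.14815997] [-0.11094357  0.56145425  1.0730419 ]
wrist 65.70646984690485 319.32622566829997 197.68830469943356 [-2.40836255  1.58978307  0.23974552] [-0.64954538 -0.03385787  0.39251434]
```

View pics/top0.png

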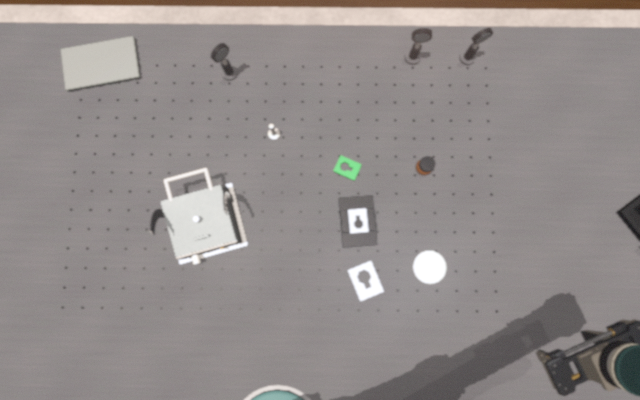

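View pics/scene0.png

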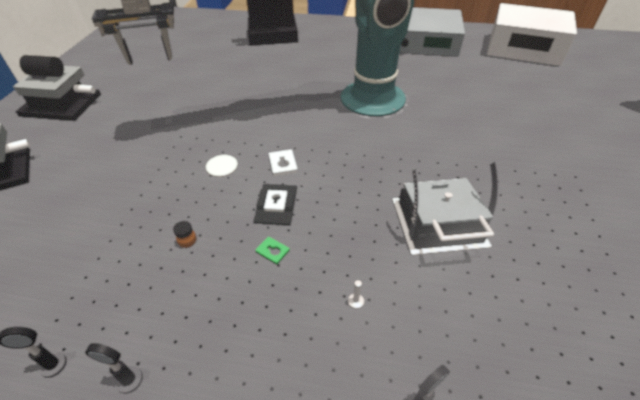

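The top view shows the instrument at about (200,220), with its bar at (188,176), and the carrier at (358,221). There are three plate candidates in it: white in the carrier (358,221), a larger white one (366,281) and a green one (347,167). The one in the carrier fits, since it is not green and is the smaller of the white ones. Next I'll confirm this in an enlarged crop.

```bash
cat > h.py <<'E'
import numpy as np,cv2
from scipy.spatial.transform import Rotation as Ro
def cam(s):
    f=200/np.tan(np.radians(float(s["vfov"]))/2); R=Ro.from_rotvec(s["rvec"]).as_matrix(); t=np.array(s["tvec"]); return f,R,t,float(s["cx"]),float(s["cy"])
def ray(s,p,fish=False):
    f,R,t,cx,cy=cam(s); u=(p[0]-cx)/f; v=(p[1]-cy)/f
    if fish:
        q=np.hypot(u,v)+1e-12; d=np.array([u/q*np.sin(q),v/q*np.sin(q),np.cos(q)])
    else: d=np.array([u,v,1.])
    d=R.T@(d/np.linalg.norm(d)); return -R.T@t,d
def onz(s,p,z,fish=False):
    c,d=ray(s,p,fish); return c+d*(z-c[2])/d[2]
def tri(*rays):
    A=0;b=0
    for c,d in rays:
        P=np.eye(3)-np.outer(d,d);A=A+P;b=b+P@c
    x=np.linalg.solve(A,b); return x,[np.linalg.norm((np.eye(3)-np.outer(d,d))@(x-c)) for c,d in rays]
def proj(s,X,fish=False):
    f,R,t,cx,cy=cam(s); q=R@X+t
    if fish:
        th=np.arctan2(np.hypot(q[0],q[1]),q[2]); k=f*th/np.hypot(q[0],q[1])
    else: k=f/q[2]
    return np.array([cx+k*q[0],cy+k*q[1]])
E
python3 - <<'E'
from h import *
S=dict(np.load("pics/scene0.npz"));T=dict(np.load("pics/top0.npz"))
a=T["img"][150:310,140:390,::-1]; b=S["img"][140:260,240:510,::-1]
a=cv2.resize(a,None,fx=2,fy=2,interpolation=cv2.INTER_CUBIC); b=cv2.resize(b,None,fx=2.0,fy=2.0,interpolation=cv2.INTER_CUBIC)
w=max(a.shape[1],b.shape[1]); p=lambda x:np.pad(x,((0,0),(0,w-x.shape[1]),(0,0)))
cv2.imwrite("pics/c1.png",np.vstack([p(a),p(b)]))
hs=cv2.cvtColor(T["img"],cv2.COLOR_RGB2HSV)
m=((hs[...,2]>215)&(hs[...,1]<30)).astype(np.uint8)
for c in cv2.findContours(m,0,2)[0]:
    if cv2.contourArea(c)>150: print(cv2.minAreaRect(c),cv2.contourArea(c))
for n,p,z in(("plate",(358,221),.02),("bigplate",(366,281),.01),("green",(347,167),.01),("bar",(188,175),.09),("stud",(196.5,218.5),.09)): print(n,onz(T,p,z))
E
```

```text
((365.27813720703125, 280.4674377441406), (34.0, 25.84615707397461), 67.38013458251953) 823.0
((429.0, 267.0), (32.0, 32.0), 90.0) 809.5
((357.8762512207031, 220.2623748779297), (23.582380294799805, 18.20918083190918), 84.2894058227539) 388.0
((195.35992431640625, 211.32154846191406), (79.5871810913086, 60.73303985595703), 74.24882507324219) 4174.5
((576.5, 18.5), (15.0, 125.0), 90.0) 1182.5
((407.4970397949219, 16.805797576904297), (177.13729858398438, 15.581790924072266), 0.5562523007392883) 1591.5
((271.0, 15.5), (15.0, 78.0), 90.0) 678.5
((205.5, 15.0), (14.0, 37.0), 90.0) 229.5
((83.44645690917969, 14.24560546875), (167.01853942871094, 15.594745635986328), 0.45471882820129395) 2150.0
plate [ 0.52345537 -0.19848419  0.02      ]
bigplate [ 0.37196831 -0.21931796  0.01      ]
green [ 0.66664823 -0.17064823  0.01      ]
bar [0.62477432 0.2208351  0.09      ]
stud [0.5185846  0.19493157 0.09      ]
```

View pics/c1.png

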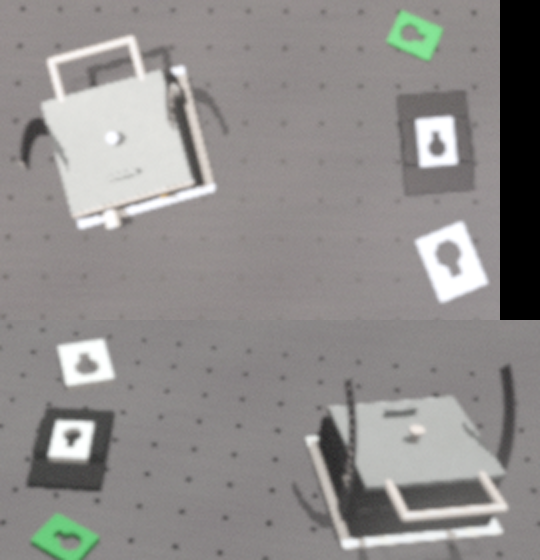

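Confirmed: the plate in the carrier is the smaller white one, about 60x46 mm. Its hole is at the robot-side end and its slot points away. In the crop the lid is slightly open and the bar ends are visible in both views.

Run:
```python
from h import *
S=dict(np.load("pics/scene0.npz"));T=dict(np.load("pics/top0.npz"));W=dict(np.load("pics/wrist0.npz"))
P={}
for n,a,b in(("barL",(165.5,181),(492,234)),("barR",(206.5,170),(444,238.5)),("stud",(196,218.5),(448.5,195))):
    P[n],e=tri(ray(T,a),ray(S,b)); print(n,P[n].round(4),np.round(e,4))
print("barlen",np.linalg.norm(P["barL"]-P["barR"]), "ang",np.arcsin(((P["barL"]+P["barR"])[2]/2-.066)/.185)*57.3)
d=P["barR"]-P["barL"]; print("lid yaw",np.arctan2(d[0],-d[1]))
c,dd=ray(W,(W["cx"],W["cy"]),True); R=Ro.from_euler("xyz",[-3.1398,.00016,.40366]).as_matrix()
print("wristcam in tool",R.T@(c-[.25506,-.59724,.21364]),R.T@dd)
# foot corners white in top crop
for p in((220,193),(180,261.5),(246.5,243.5)): print("foot",onz(T,p,.0).round(4))
hs=cv2.cvtColor(T["img"],cv2.COLOR_RGB2GRAY)
m=(hs[195:250,335:380]<75).astype(np.uint8); c=max(cv2.findContours(m,0,2)[0],key=cv2.contourArea); print("carrier",cv2.minAreaRect(c+np.array([[335,195]])),cv2.contourArea(c))
m=(hs[195:250,340:375]>190).astype(np.uint8); c=max(cv2.findContours(m,0,2)[0],key=cv2.contourArea); (x,y),sz,an=cv2.minAreaRect(c+np.array([[340,195]])); print(x,y,sz,an)
b=cv2.boxPoints(((x,y),sz,an)); print("plate",onz(T,(x,y),.02),[onz(T,q,.02)[:2].round(4) for q in b])
```

```text
barL [0.6102 0.2778 0.0866] [0.0017 0.0017]
barR [0.6385 0.1809 0.0867] [0.0035 0.0035]
stud [0.5183 0.1966 0.0929] [0.0013 0.0013]
barlen 0.10093300144276636 ang 6.40764953733135
lid yaw 0.2838480474677053
wristcam in tool [ 0.0821897   0.00059343 -0.17036464] [-2.91841922e-01 -2.23366149e-04  9.56466540e-01]
foot [0.5959 0.1624 0.    ]
foot [0.4164 0.2578 0.    ]
foot [0.4643 0.0883 0.    ]Traceback (most recent call last):
  File "<stdin>", line 13, in <module>
ValueError: max() iterable argument is empty
```

```bash
python3 -m handwheel '[[0.154,0.344,0,0,0,0.0144,-0.48],[0.154,0.344,0,0,0,0.0144,-0.48],[0.154,0.344,0,0,0,0.0144,-0.48],[0.154,0.344,0,0,0,0.0144,-0.48],[0.154,0.344,0,0,0,0.0144,-0.48],[0.154,0.344,0,0,0,0.0144,-0.48],[0.154,0.344,0,0,0,0.0144,-0.48],[0.154,0.344,0,0,0,0.0144,-0.48]]' 30
python3 -m handwheel '[[0.154,0.344,0,0,0,0.0144,-0.48],[0.154,0.344,0,0,0,0.0144,-0.48],[0.154,0.344,0,0,0,0.0144,-0.48],[0.154,0.344,0,0,0,0.0144,-0.48],[0.154,0.344,0,0,0,0.0144,-0.48],[0.154,0.344,0,0,0,0.0144,-0.48],[0.154,0.344,0,0,0,0.0144,-0.48],[0.154,0.344,0,0,0,0.0144,-0.48]]'
cat >> h.py <<'E'
def shot(name,out):
    from station import r
    s=r.snapshot(name); cv2.imwrite(f"pics/{out}.png",s["img"][:,:,::-1]); np.savez(f"pics/{out}.npz",**s); return s
E
python3 - <<'E'
from h import *
from station import r
shot("wrist","w1"); shot("top","t1"); shot("scene","s1"); o=r.get_obs(); print(o["t"],o["position"],o["orientation"],o["joint_pos"])
E
```

```text
t: 1.15
position: [0.4406, -0.1833, 0.2147]
orientation: [3.141, 0.0, 1.13]
wrist_force: [0.3, -0.2, 0.0]
gripper_width: 0.257
grip_force: 0.0
t: 2.15
position: [0.6256, 0.2292, 0.2142]
orientation: [-3.141, 0.0, 1.854]
wrist_force: [0.7, 0.4, 0.6]
gripper_width: 0.258
grip_force: 0.0
2.3 [0.62418587 0.23153621 0.21352067] [-3.14031910e+00 -2.35892820e-03  1.85604264e+00] [ 0.00834291  0.58040148 -0.60563574  1.52983084  0.34752235  1.14183431
 -0.38104419]
```

View pics/w1.png

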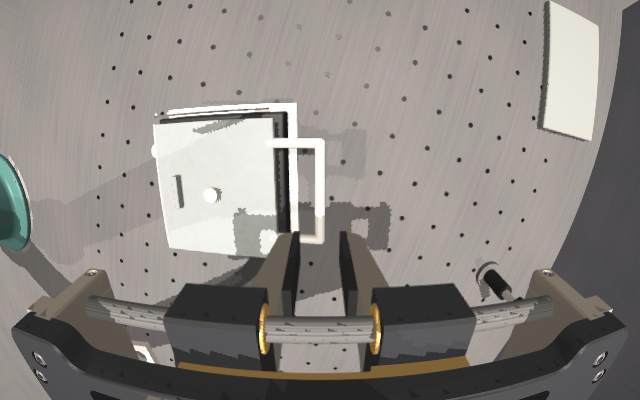

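The wrist view shows the bar upright at column 320 (rows 140–242), nearly centred between the fingers (295 and 345). The stud head is at (211,195).

Run:
```python
from h import *
W=dict(np.load("pics/w1.npz"))
g=W["img"].astype(int).sum(2)//3
for r in (160,180,200,220,235): print(r,g[r,306:334])
for p in((319.5,141),(320,236)):print(onz(W,p,.0866,True))
print("stud",onz(W,(211,195),.095,True))
from station import r
print(np.mean([r.get_obs()["position"] for _ in range(3)],0))
```

```text
160 [148 148 148 147 149 148 148 145 153 238 251 254 255 255 255 254 253 249
 221 142 159 159 161 161 160 161 161 162]
180 [160 156 149 148 150 150 151 145 154 234 251 254 254 255 255 254 253 248
 221 149 164 164 164 164 163 160 161 164]
200 [164 163 160 154 153 152 151 150 164 229 250 253 254 255 255 254 253 247
 219 147 163 165 164 148 118 102 115 131]
220 [103 102 101 101 103 103 102 103 115 177 203 216 227 234 233 227 217 198
 161 103 103 103 104 104 104 104 105 105]
235 [166 164 163 162 159 156 154 153 154 162 197 215 226 232 232 227 217 197
 159 104 105 107 106 105 104 103 103 104]
[0.61157278 0.27548072 0.0866    ]
[0.639746  0.1804844 0.0866   ]
stud [0.52010352 0.19510293 0.095     ]
[0.62418587 0.23153621 0.21352067]
```

```bash
python3 -m handwheel '[[0,-0.01,-0.24,0,0,0,-0.48],[0,0,-0.24,0,0,0,-0.48],[0,0,-0.24,0,0,0,-0.48],[0,0,-0.24,0,0,0,-0.48],[0,0,0,0,0,0,-0.48],[0,0,0,0,0,0,-1],[0,0,0,0,0,0,-1],[0,0,0,0,0,0,-1]]' 30
python3 - <<'E'
import numpy as np
h=np.array([.4498,.1761]);psi=.287
for k in np.linspace(6.4,36,9):
    a=np.radians(k); d=.185*np.cos(a)-.004*np.sin(a); print(k,round(d,4),round(.062+.185*np.sin(a)+.004*np.cos(a),4),h+d*np.array([np.cos(psi),np.sin(psi)]))
E
```

```text
t: 3.3
position: [0.6265, 0.2266, 0.0726]
orientation: [3.138, 0.0, 1.851]
wrist_force: [1.5, -0.2, 4.1]
gripper_width: 0.096
grip_force: 30.0
6.4 0.1834 0.0866 [0.62569961 0.22801651]
10.100000000000001 0.1814 0.0984 [0.6238106  0.22745898]
13.8 0.1787 0.11 [0.62119618 0.22668733]
17.5 0.1752 0.1214 [0.61786726 0.22570481]
21.200000000000003 0.171 0.1326 [0.6138377  0.22451549]
24.9 0.1661 0.1435 [0.6091243  0.22312434]
28.6 0.1605 0.1541 [0.60374672 0.22153715]
32.300000000000004 0.1542 0.1642 [0.59772738 0.21976055]
36.0 0.1473 0.174 [0.59109136 0.21780194]
```

```bash
python3 -m handwheel '[[-0.012,-0.004,0.076,0,0,0,-1],[-0.017,-0.005,0.075,0,0,0,-1],[-0.021,-0.006,0.074,0,0,0,-1],[-0.026,-0.008,0.072,0,0,0,-1],[-0.030,-0.009,0.070,0,0,0,-1],[-0.034,-0.010,0.068,0,0,0,-1],[-0.038,-0.011,0.065,0,0,0,-1],[-0.041,-0.012,0.064,0,0,0,-1]]' 40
python3 - <<'E'
from h import *
from station import r
shot("wrist","w2");S=shot("scene","s2");T=shot("top","t2"); o=r.get_obs(); print(o["t"],o["position"],o["wrist_force"],o["gripper_width"])
h=np.array([.4498,.1761]);e=np.array([np.cos(.287),np.sin(.287)])
a=cv2.resize(S["img"][140:260,380:530,::-1],None,fx=3.5,fy=3.5,interpolation=cv2.INTER_CUBIC)
cv2.imwrite("pics/c2.png",a)
E
```

```text
t: 4.3
position: [0.5948, 0.2173, 0.156]
orientation: [3.135, -0.001, 1.851]
wrist_force: [8.6, 3.3, -8.1]
gripper_width: 0.094
grip_force: 40.0
4.45 [0.59405896 0.21702904 0.15699215] [4.50914631 0.25038207 1.26052593] 0.09725895116830761
```

View pics/w2.png

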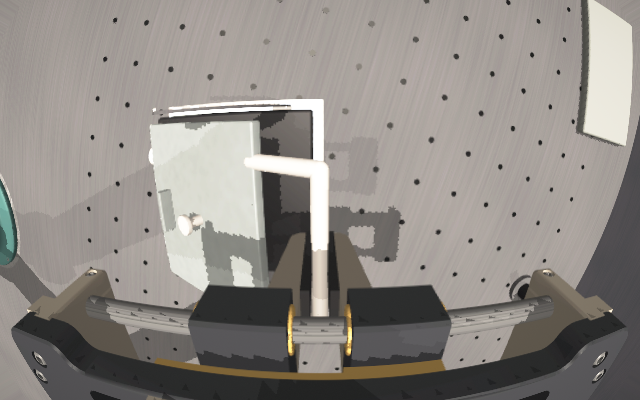

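The wrist view shows the bar held between the fingers (column 320) and the lid clearly tilted. I'll release it and measure the angle from two wrist views.

```bash
python3 -m handwheel '[[0,0,0,0,0,0,-0.5],[0,0,0,0,0,0,-0.5],[0,0,0.15,0,0,0,-0.5],[0,0,0.25,0,0,0,-0.5],[0,0,0.25,0,0,0,-0.5],[0,0,0.15,0,0,0,-0.5],[0,0,0,0,0,0,-0.5],[0,0,0,0,0,0,-0.5]]' 30
python3 -c '
from h import *
shot("wrist","w3")'
python3 -m handwheel '[[-0.3,-0.08,0,0,0,0,0.9],[-0.3,-0.08,0,0,0,0,0.9],[-0.2,-0.06,0,0,0,0,0.9],[-0.1,-0.03,0,0,0,0,0.9],[0,0,0,0,0,0,0.9],[0,0,0,0,0,0,0.9],[0,0,0,0,0,0,0.9],[0,0,0,0,0,0,0.9]]' 30
python3 - <<'E'
from h import *
a=shot("wrist","w4"); b=dict(np.load("pics/w3.npz")); shot("top","t4"); shot("scene","s4")
cv2.imwrite("pics/c34.png",np.vstack([cv2.resize(i["img"][60:320,60:420,::-1],None,fx=1.15,fy=1.15) for i in(b,a)]))
E
```

```text
t: 5.45
position: [0.5912, 0.2162, 0.2736]
orientation: [-3.139, 0.0, 1.852]
wrist_force: [-0.5, -0.1, 0.1]
gripper_width: 0.252
grip_force: 0.0
t: 6.5
position: [0.4575, 0.1794, 0.2749]
orientation: [-3.141, -0.001, 1.851]
wrist_force: [0.0, 0.1, 1.1]
gripper_width: 0.952
grip_force: 0.0
```

View pics/c34.png

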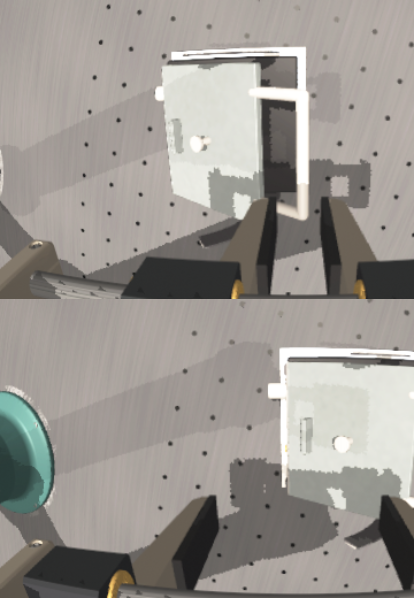

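The upper crop (w3) shows the free lid standing up, with the bar at column ~322 and the stud at ~(231,184). The lower crop (w4) shows the stud at ~(357,185) and cuts off the bar. I'll measure the bar line and stud numerically in both.

Run:
```python
from h import *
A=dict(np.load("pics/w3.npz"));B=dict(np.load("pics/w4.npz"))
psi=.287;ey=np.array([-np.sin(psi),np.cos(psi),0]);ex=np.array([np.cos(psi),np.sin(psi),0])
def runs(s,row,lo,hi,t=195):
    g=s["img"][row].astype(int).min(1)[lo:hi]>t; d=np.diff(np.r_[0,g.astype(int),0]); return [(lo+a,lo+b) for a,b in zip(np.where(d==1)[0],np.where(d==-1)[0]) if b-a>3]
for n,s,lo,hi in(("A",A,290,360),("B",B,400,560)):
    for r in range(150,240,10): print(n,r,runs(s,r,lo,hi))
for n,s,x in(("A",A,231),("B",B,357)):
    g=cv2.cvtColor(s["img"],cv2.COLOR_RGB2GRAY)[168:202,x-20:x+24]; m=(g>240).astype(np.uint8)
    for c in cv2.findContours(m,0,2)[0]:
        if cv2.contourArea(c)>20: print(n,cv2.contourArea(c),np.array(cv2.minEnclosingCircle(c)[0])+[x-20,168],cv2.minEnclosingCircle(c)[1])
```

```text
A 150 [(np.int64(317), np.int64(328))]
A 160 [(np.int64(318), np.int64(328))]
A 170 [(np.int64(318), np.int64(329))]
A 180 [(np.int64(318), np.int64(328))]
A 190 [(np.int64(318), np.int64(328))]
A 200 [(np.int64(318), np.int64(328))]
A 210 [(np.int64(318), np.int64(328))]
A 220 [(np.int64(319), np.int64(328))]
A 230 [(np.int64(320), np.int64(327))]
B 150 [(np.int64(400), np.int64(423)), (np.int64(443), np.int64(473))]
B 160 [(np.int64(400), np.int64(423)), (np.int64(463), np.int64(471))]
B 170 [(np.int64(400), np.int64(422)), (np.int64(462), np.int64(471))]
B 180 [(np.int64(400), np.int64(421)), (np.int64(461), np.int64(469))]
B 190 [(np.int64(400), np.int64(420)), (np.int64(461), np.int64(468))]
B 200 [(np.int64(400), np.int64(419)), (np.int64(459), np.int64(467))]
B 210 [(np.int64(402), np.int64(418)), (np.int64(457), np.int64(465))]
B 220 [(np.int64(409), np.int64(417)), (np.int64(456), np.int64(464))]
B 230 [(np.int64(408), np.int64(416)), (np.int64(454), np.int64(463))]
A 90.5 [229. 185.] 7.071167945861816
B 126.0 [358.   185.75] 7.520904541015625
```

```bash
cat > tri2.py <<'E'
from h import *
psi=.287;ey=np.array([-np.sin(psi),np.cos(psi),0]);ex=np.array([np.cos(psi),np.sin(psi),0])
H=np.array([.4498,.1761,0])
def line(views):
    # each ray projected on the (ex,z) plane -> least squares point
    Aa=[];b=[]
    for s,p in views:
        c,d=ray(s,p,True); c=c-H; n=np.array([-d[2],d@ex]); n/=np.linalg.norm(n); Aa.append(n); b.append(n@[c@ex,c[2]])
    x,res,_,_=np.linalg.lstsq(np.array(Aa),np.array(b),rcond=None); return x,res
E
python3 - <<'E'
from tri2 import *
A=dict(np.load("pics/w3.npz"));B=dict(np.load("pics/w4.npz"))
v=[(A,(322.5,r)) for r in(160,180,200)]+[(B,(c,r)) for c,r in((466.5,160),(464.5,180),(462.5,200))]
x,res=line(v); print("bar",x,res,"ang",np.degrees(np.arcsin((x[1]-.062-.0033)/.185)), "expect r .1493 z .1714")
x,e=tri(ray(A,(229,185),True),ray(B,(358,185.7),True)); print("stud",x,e)
a=np.radians(35);k=[.075*np.cos(a)-.0225*np.sin(a),.062+.075*np.sin(a)+.0225*np.cos(a)]; print("expected head mid",H+ex*k[0],k[1])
S=dict(np.load("pics/s4.npz"));T=dict(np.load("pics/t4.npz"))
for q in(33,35,37):
    a=np.radians(q); d=.185*np.cos(a)-.004*np.sin(a);z=.062+.185*np.sin(a)+.004*np.cos(a)
    for sgn in(-.05,.05):
        X=H+ex*d+ey*sgn+[0,0,z]; print(q,proj(A,X,True),proj(B,X,True),proj(S,X))
g=S["img"].astype(int).min(2)[205:245,436:500]>200
m=g.astype(np.uint8)
for c in cv2.findContours(m,0,2)[0]:
    if cv2.contourArea(c)>20: print(cv2.contourArea(c),cv2.boundingRect(c))
E
```

```text
bar [0.14906808 0.17366778] [8.24505575e-08] ang 35.85752989549542 expect r .1493 z .1714
stud [0.4963606  0.18972419 0.12976242] [np.float64(0.00022595690089239175), np.float64(0.00022595690089234098)]
expected head mid [0.49634589 0.18983795 0.        ] 0.12344915372283077
33 [326.61660831 242.10654813] [456.38646348 240.23118009] [445.7811523  200.61359359]
33 [326.63589629 139.93265403] [467.7240692  146.03272527] [496.63256098 196.01502466]
35 [322.88072605 244.42814187] [455.18530524 242.45400673] [445.7563268 197.2845806]
35 [322.52086654 140.59759877] [466.78635575 146.62415682] [496.6952577  192.70371265]
37 [318.83214419 246.75930582] [453.73127704 244.70672076] [445.68272359 193.92593958]
37 [318.03643997 141.27957276] [465.58188165 147.2117162 ] [496.69471972 189.36441501]
```

Run:
```python
from tri2 import *
S0=dict(np.load("pics/scene0.npz"));S=dict(np.load("pics/s4.npz"));T=dict(np.load("pics/t4.npz"))
for s,lo,hi in((S0,222,250),(S,180,215)):
    for c in(458,464,470,476,482): 
        g=s["img"][lo:hi,c].astype(int).min(1); b=np.median(g); w=np.clip(g-150,0,None); print(c,g.tolist() if c==470 else "",round(lo+(w*np.arange(len(g))).sum()/max(w.sum(),1),2))
for q in(6.4,34,35,36):
    a=np.radians(q); d=.185*np.cos(a)-.004*np.sin(a);z=.062+.185*np.sin(a)+.004*np.cos(a); X=H+ex*d+[0,0,z]; print(q,proj(S,X))
```

```text
458  242.37
464  239.6
470 [85, 86, 83, 87, 85, 86, 93, 92, 97, 92, 114, 170, 214, 228, 210, 177, 134, 103, 92, 94, 97, 133, 190, 229, 240, 231, 201, 157] 241.5
476  240.88
482  239.49
458  191.58
464  191.02
470 [172, 171, 166, 166, 171, 173, 174, 174, 173, 174, 167, 158, 185, 228, 243, 230, 198, 155, 105, 77, 70, 67, 67, 64, 62, 63, 62, 61, 61, 67, 64, 68, 66, 67, 65] 190.48
476  190.39
482  190.95
6.4 [466.09939226 236.75070777]
34 [471.32144846 196.64940865]
35 [471.32409408 194.98530648]
36 [471.3127215  193.31400183]
```

The estimates (scene differential 34.8°, chord 34.6°, wrist view 35.05°) agree that the lid is at about 35°. On to the plate.

```bash
python3 -m handwheel '[[0.055,-0.315,-0.0625,0,0,-0.0042,1],[0.055,-0.315,-0.0625,0,0,-0.0042,1],[0.055,-0.315,-0.0625,0,0,-0.0042,1],[0.055,-0.315,-0.0625,0,0,-0.0042,1],[0.055,-0.315,-0.0625,0,0,-0.0042,1],[0.055,-0.315,-0.0625,0,0,-0.0042,1],[0.055,-0.315,-0.0625,0,0,-0.0042,1],[0.055,-0.315,-0.0625,0,0,-0.0042,1]]' 30
python3 - <<'E'
from h import *
from station import r
W=shot("wrist","w5"); o=r.get_obs(); print(o["t"],o["position"],o["orientation"])
g=cv2.cvtColor(W["img"],cv2.COLOR_RGB2GRAY)
m=((g>170)&(cv2.cvtColor(W["img"],cv2.COLOR_RGB2HSV)[...,1]<50)).astype(np.uint8)
for c in cv2.findContours(m,0,2)[0]:
    if cv2.contourArea(c)>300:
        R=cv2.minAreaRect(c); b=cv2.boxPoints(R); q=np.array([onz(W,p,.02,True)[:2] for p in b]); print(R,cv2.contourArea(c)); print(q.round(4).tolist(),q.mean(0),np.linalg.norm(q-np.roll(q,1,0),axis=1))
E
```

```text
t: 7.65
position: [0.5234, -0.2005, 0.1999]
orientation: [3.141, 0.0, 1.639]
wrist_force: [0.7, -0.5, 0.1]
gripper_width: 1.0
grip_force: 0.0
7.7 [ 0.52268273 -0.20837791  0.19834114] [-3.14034353  0.00326676  1.63018549]
((281.7239685058594, 360.194091796875), (115.108642578125, 35.46590805053711), 2.5113632678985596) 3109.0
[[0.3803, -0.559], [0.3935, -0.467], [0.572, -0.4566], [0.5789, -0.5446]] [ 0.48117017 -0.50679609] [0.19908698 0.09294606 0.17879089 0.08823335]
((399.5897216796875, 354.394287109375), (27.54696273803711, 79.47119140625), 85.31410217285156) 1557.5
[[0.6007, -0.4535], [0.7289, -0.4439], [0.7541, -0.5124], [0.6139, -0.5194]] [ 0.67440302 -0.48229991] [0.06726983 0.12857459 0.0729239  0.14032637]
((320.1667785644531, 330.9752502441406), (20.008928298950195, 326.09234619140625), 88.93579864501953) 1454.0
[[0.2749, -0.4583], [0.8012, -0.4089], [0.82, -0.4548], [0.2637, -0.5077]] [ 0.5399516  -0.45743519] [0.05068029 0.52861845 0.04953926 0.55884169]
((144.39694213867188, 274.46051025390625), (77.02918243408203, 18.672090530395508), 11.51383113861084) 534.0
[[0.1893,
[... 915 characters left out ...]
.109745025634766, 203.68484497070312), (196.1006317138672, 75.15668487548828), 59.30027770996094) 7037.0
[[-0.44, -0.1366], [-0.0408, -0.0858], [0.1857, -0.3674], [-0.0635, -0.5118]] [-0.08963247 -0.2754029 ] [0.5315429  0.4024381  0.36134827 0.2880348 ]
((80.5, 66.0), (21.0, 52.0), 0.0) 374.5
[[0.1617, -0.0933], [0.1553, -0.0158], [0.2004, -0.0233], [0.2061, -0.0971]] [ 0.18085254 -0.05739326] [0.0445609  0.07768441 0.04573581 0.07400283]
((374.46917724609375, 93.03572082519531), (549.7184448242188, 263.92315673828125), 26.76059913635254) 70941.5
[[0.1606, -0.0861], [0.2984, 0.2877], [1.2691, 0.0448], [1.0321, -0.4811]] [ 0.6900751  -0.05866294] [0.95683635 0.39837053 1.00069742 0.5768012 ]
```

View pics/w5.png

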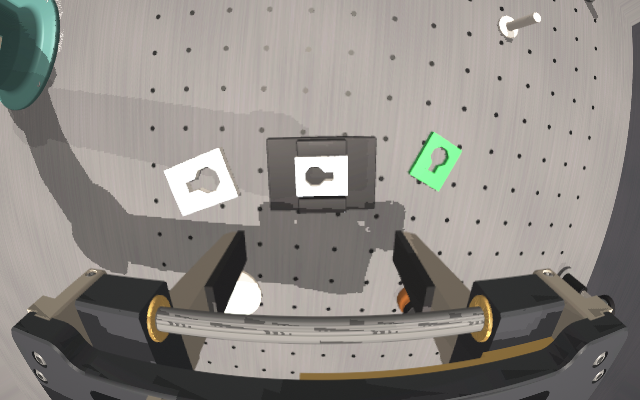

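The wrist view shows the plate in the carrier at (321,176), hole on the robot's side, centred between the open fingers. The large white plate (200,182) and the green one (436,160) are off to either side.

```bash
python3 -m handwheel '[[0,0,0,0,0,0.0037,1],[0.01,0,-0.2,0,0,0,1],[0,0,-0.25,0,0,0,1],[0,0,-0.25,0,0,0,1],[0,0,-0.25,0,0,0,1],[0,0,-0.2,0,0,0,1],[0,0,0,0,0,0,1],[0,0,0,0,0,0,1]]' 20
python3 - <<'E'
from station import r
import numpy as np
from h import shot
for _ in range(3):
    shot("wrist","w6"); o=r.get_obs(); print(o["t"],o["position"].round(4),o["orientation"].round(3),o["wrist_force"].round(1))
E
```

```text
t: 8.7
position: [0.5257, -0.198, 0.029]
orientation: [3.14, 0.0, 1.665]
wrist_force: [0.6, 0.3, -0.1]
gripper_width: 0.997
grip_force: 0.0
8.75 [ 0.5259 -0.1985  0.0294] [3.139e+00 1.000e-03 1.665e+00] [0.5 0.  0.3]
8.8 [ 0.5259 -0.1988  0.0294] [3.139e+00 1.000e-03 1.664e+00] [0.1 0.4 0.9]
8.85 [ 0.5257 -0.199   0.0293] [3.139e+00 1.000e-03 1.664e+00] [-0.2 -0.1  0.2]
```

```bash
python3 -m handwheel '[[-0.007,0,-0.055,0,0,0,1],[0,0,-0.055,0,0,0,1],[0,0,0,0,0,0,-1],[0,0,0,0,0,0,-1],[0,0,0,0,0,0,-1],[0,0,0,0,0,0,-1],[0,0,0,0,0,0,-1],[0,0,0,0,0,0,-1]]' 25
python3 -m handwheel '[[0,0,0.1,0,0,0,-1],[0,0,0.15,0,0,0,-1],[0,0,0.15,0,0,0,-1],[0,0,0.1,0,0,0,-1],[0,0,0,0,0,0,-1],[0,0,0,0,0,0,-1],[0,0,0,0,0,0,-1],[0,0,0,0,0,0,-1]]' 25
python3 - <<'E'
from h import *
from station import r
W=shot("wrist","w7"); o=r.get_obs(); print(o["t"],o["position"],o["gripper_width"]*92,o["wrist_force"])
cv2.imwrite("pics/c7.png",W["img"][80:330,150:500,::-1])
E
```

```text
t: 9.85
position: [0.5235, -0.1989, 0.0111]
orientation: [-3.141, -0.0, 1.663]
wrist_force: [0.1, -0.2, -1.2]
gripper_width: 0.648
grip_force: 25.0
t: 10.85
position: [0.5232, -0.1987, 0.0855]
orientation: [-3.141, -0.001, 1.664]
wrist_force: [-0.5, 0.4, -1.2]
gripper_width: 0.646
grip_force: 25.0
10.9 [ 0.52328859 -0.19871992  0.08563129] 59.977920506932634 [ 0.76525646 -0.43341499 -0.94401847]
```

View pics/c7.png

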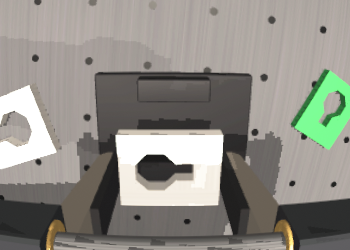

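The crop shows the plate held by its ends between the fingers, lifted clear of the carrier. Before regripping by the long sides I'll check how tall the side quadrants are, for gripper-body clearance.

```bash
python3 - <<'E'
from tri2 import *
S=dict(np.load("pics/s4.npz"))
S0=dict(np.load("pics/scene0.npz"))
def onplane(s,p,off):
    c,d=ray(s,p); c=c-H; k=(off-c@ey)/(d@ey); q=c+k*d; return np.array([q@ex,q[2]])
for n,pts,off in(("R+y",((493,164),(497,180),(495,200),(490,214)),.082),("L-y",((415,171),(415,190),(413,220)),-.082)):
    for p in pts: print(n,p,onplane(S0,p,off).round(3))
cv2.imwrite("pics/c8.png",cv2.resize(S["img"][130:260,380:530,::-1],None,fx=4,fy=4,interpolation=cv2.INTER_CUBIC))
E
python3 -m handwheel '[[-0.03,0.22,0,0,0,0,-1],[-0.03,0.22,0,0,0,0,-1],[-0.03,0.22,0,0,0,0,-1],[-0.03,0.22,0,0,0,0,-1],[-0.03,0.22,0,0,0,0,-1],[0,0,-0.15,0,0,0,-1],[0,0,-0.15,0,0,0,-1],[0,0,-0.1,0,0,0,-1]]' 25
```

```text
R+y (493, 164) [0.063 0.166]
R+y (497, 180) [0.095 0.15 ]
R+y (495, 200) [0.114 0.111]
R+y (490, 214) [0.119 0.072]
L-y (415, 171) [0.06  0.162]
L-y (415, 190) [0.081 0.128]
L-y (413, 220) [0.106 0.061]
t: 11.9
position: [0.5007, -0.0337, 0.0252]
orientation: [-3.141, -0.0, 1.664]
wrist_force: [-0.2, 0.1, -0.5]
gripper_width: 0.649
grip_force: 25.0
```

View pics/c8.png

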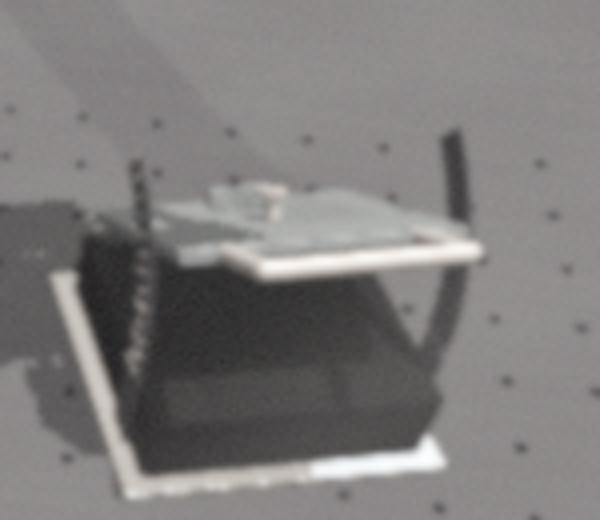

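The quadrants reach about 0.12 m radius and 60°, so about 50 mm above the raised lid at most: the gripper body at 88 mm clears them. I'll set the plate down and regrip it by the sides.

```bash
python3 -m handwheel '[[0,0,-0.08,0,0,0,-1],[0,0,-0.05,0,0,0,-1],[0,0,-0.018,0,0,0,-1],[0,0,0,0,0,0,-1],[0,0,0,0,0,0,-1],[0,0,0,0,0,0,-1],[0,0,0,0,0,0,0.8],[0,0,0,0,0,0,0.8]]' 25
python3 -m handwheel '[[0,0,0,0,0,0,0.8],[0,0,0,0,0,0,0.8],[0,0,0.1,0,0,0,0.8],[0,0,0.15,0,0,0,0.8],[0,0,0.15,0,0,0,0.8],[0,0,0,0,0,-0.0278,0.8],[0,0,0,0,0,-0.0278,0.8],[0,0,0,0,0,-0.0278,0.8]]' 25
python3 -m handwheel '[[0,0,0,0,0,-0.0278,0.8],[0,0,0,0,0,-0.0278,0.8],[0,0,0,0,0,-0.0278,0.8],[0,0,0,0,0,-0.0278,0.8],[0,0,0,0,0,-0.0278,0.8],[0,0,0,0,0,-0.0278,0.8],[0,0,0,0,0,0,0.8],[0,0,0,0,0,0,0.8]]' 25
python3 - <<'E'
from h import *
from station import r
W=shot("wrist","w8"); o=r.get_obs(); print(o["t"],o["position"],o["orientation"],o["joint_pos"].round(2))
hs=cv2.cvtColor(W["img"],cv2.COLOR_RGB2HSV); m=((hs[...,2]>185)&(hs[...,1]<40)).astype(np.uint8)
for c in cv2.findContours(m,0,2)[0]:
    if cv2.contourArea(c)>300:
        R=cv2.minAreaRect(c); q=np.array([onz(W,p,.01,True)[:2] for p in cv2.boxPoints(R)])
        if np.linalg.norm(q.mean(0)-o["position"][:2])<.06: print(R,q.round(4).tolist(),q.mean(0),np.linalg.norm(q-np.roll(q,1,0),axis=1))
E
```

```text
t: 12.9
position: [0.5012, -0.0339, 0.0042]
orientation: [3.141, 0.0, 1.663]
wrist_force: [-0.1, -0.3, 0.1]
gripper_width: 0.842
grip_force: 0.0
t: 13.9
position: [0.5014, -0.0339, 0.0651]
orientation: [3.141, -0.001, 1.134]
wrist_force: [0.4, -0.3, -0.8]
gripper_width: 0.903
grip_force: 0.0
t: 14.9
position: [0.5012, -0.0336, 0.0645]
orientation: [-3.141, -0.001, 0.095]
wrist_force: [0.3, 0.6, -0.7]
gripper_width: 0.898
grip_force: 0.0
14.95 [ 0.50120882 -0.03374641  0.06437058] [-3.14132062e+00 -5.03197507e-04  9.38679381e-02] [ 0.02  0.44 -0.03  2.07  0.02  0.63 -1.5 ]
((319.0, 213.5), (62.0, 75.0), -0.0) [[0.4675, -0.0119], [0.5296, -0.0081], [0.534, -0.0542], [0.4723, -0.062]] [ 0.50087856 -0.03403888] [0.05034958 0.06222529 0.04628543 0.06220812]
```

The plate lies centred under the TCP (0.501, -0.034). To keep the arm within range on the lid, I'll grip it with the tool tilted 20° about its closing axis, so the lid pose needs only a 15° tilt.

```bash
python3 -m handwheel '[[0,0,0,-0.0026,0.0277,0,0.8],[0,0,0,-0.0026,0.0277,0,0.8],[0,0,-0.1,0,0,0,0.8],[0,0,-0.15,0,0,0,0.8],[0,0,-0.1,0,0,0,0.8],[0,0,-0.02,0,0,0,0.8],[0,0,0,0,0,0,0.8],[0,0,0,0,0,0,0.8]]' 35
python3 - <<'E'
from station import r
from h import *
shot("wrist","w9");o=r.get_obs(); print(o["t"],o["position"].round(4),o["orientation"].round(3),o["wrist_force"].round(1))
E
```

```text
t: 15.95
position: [0.5016, -0.0339, 0.0092]
orientation: [3.141, 0.348, 0.091]
wrist_force: [0.6, -0.1, 0.0]
gripper_width: 0.9
grip_force: 0.0
16.0 [ 0.5016 -0.0339  0.0092] [3.141 0.348 0.091] [-0.7  0.2 -0.5]
```

```bash
python3 -m handwheel '[[-0.002,0,-0.027,0,0,0,0.8],[0,0,0,0,0,0,-1],[0,0,0,0,0,0,-1],[0,0,0,0,0,0,-1],[0,0,0,0,0,0,-1],[0,0,0,0,0,0,-1],[0,0,0,0,0,0,-1],[0,0,0,0,0,0,-1]]' 35
python3 -m handwheel '[[0,0,0.2,0,0,0,-1],[0,0,0.35,0,0,0,-1],[0,0,0.35,0,0,0,-1],[0,0,0.35,0,0,0,-1],[0,0,0.35,0,0,0,-1],[0,0,0,0,0,0,-1],[0,0,0,0,0,0,-1],[0,0,0,0,0,0,-1]]' 35
python3 - <<'E'
from station import r
from h import *
W=shot("wrist","w10");o=r.get_obs(); print(o["t"],o["position"].round(4),o["orientation"].round(3),o["gripper_width"]*92)
R=Ro.from_euler("xyz",o["orientation"]).as_matrix(); p=o["position"]
Rp=R@Ro.from_euler("x",np.pi).as_matrix().T@Ro.from_euler("y",-.349).as_matrix()   # assumed plate axes
P0=p-Rp@[0,0,.005]
hs=cv2.cvtColor(W["img"],cv2.COLOR_RGB2HSV); m=((hs[...,2]>170)&(hs[...,1]<40)).astype(np.uint8)
for q in([30,23,10],[30,-23,10],[-30,23,10],[-30,-23,10],[-8,0,10]): print(q,proj(W,P0+Rp@(np.array(q)/1000),True).round(1))
g=cv2.cvtColor(W["img"],cv2.COLOR_RGB2GRAY); c=proj(W,P0,True).astype(int); np.set_printoptions(linewidth=250)
print(c); 
for y in range(c[1]-70,c[1]+80,6): print(y,g[y,c[0]-60:c[0]+64:6])
E
```

```text
t: 17.0
position: [0.5008, -0.0339, 0.0045]
orientation: [3.141, 0.349, 0.091]
wrist_force: [-0.2, -0.7, -0.5]
gripper_width: 0.495
grip_force: 35.0
t: 18.0
position: [0.4998, -0.0339, 0.2429]
orientation: [3.141, 0.353, 0.091]
wrist_force: [0.8, 0.3, -0.4]
gripper_width: 0.494
grip_force: 35.0
18.05 [ 0.4999 -0.0339  0.2429] [3.141 0.353 0.091] 45.53858002354833
[30, 23, 10] [275.2 212.7]
[30, -23, 10] [361.1 212.7]
[-30, 23, 10] [283.9 281.5]
[-30, -23, 10] [352.9 281.6]
[-8, 0, 10] [318.3 260.2]
[318 239]
169 [175 162 160 159 159  55 159 161 162 165 166 179 179 180 181 183 183 182 182 181 180]
175 [177 162 161 162 160 159 158 160 160 161 163 171 177 177 177 178 179  73 177 181 182]
181 [176 164 164 163 163 162 159 160 159 160 166 178 178 178 178 178 178 178 177 176 177]
187 [177 161 162 161 160 159 161 160 163 163 174 177 176 178 176 176 178 178 179 180 181]
193 [173 159 158 158 160 159 160 160 160 160 174 176 177 178 179 179 179 179 179 178 179]
199 [172 161 160 160 160 127 161 160 162 161 155 177 177 177 177 177 177 177 175 175 176]
205 [173 159 158 161 176 179 178 178 178 177 1
[... 963 characters left out ...]
5 175 255 255 255 255 174 175 175 239 255 255 255 255  39  32  36 102]
277 [103  35  34  33 161 255 255 255 255 255 255 255 255 255 255 255 255  50  32  36  37]
283 [ 44  35  33  33 158 236 245 250 251 253 253 253 253 245 239 233 152 108  33  33  37]
289 [ 49  43  33  69 158 158 159 161 162 162 177 156 110 110 110 110 111 111  33  33  47]
295 [ 64  64  33 174 181 154 103  74 113 208 108 108 108 107 108 109 110 109  35  32  64]
301 [ 63  64  33 172 172 171 169 167 165  91  80 123 109 109 110 109 109 108  38  31  64]
307 [ 78  63  33 138 108  99 100 101  99 112 116  83 110 107 107 106 106 170  91  45  63]
313 [ 91  63  33  82  76  76  75  76  86 109 112 111  88 107 107 113 173 173 169  59  63]
```

Plate edges and hole match the prediction to about a pixel. I'll tilt and yaw while carrying it high over the lid.

```bash
python3 -m handwheel '[[-0.0126,0.246,0,0.0022,-0.02425,0,-1],[-0.0126,0.246,0,0.0022,-0.02425,0,-1],[-0.0126,0.246,0,0.0022,-0.02425,0,-1],[-0.0126,0.246,0,0.0022,-0.02425,0,-1],[-0.0126,0.246,0,0,0,0.0156,-1],[-0.0126,0.246,0,0,0,0.0156,-1],[0,0,0,0,0,0,-1],[0,0,0,0,0,0,-1]]' 35
cat > st.py <<'E'
from tri2 import *
import sys
from station import r
th=np.radians(35); xl=ex*np.cos(th)+[0,0,np.sin(th)]; nl=-ex*np.sin(th)+[0,0,np.cos(th)]
S_=H+[0,0,.062]+.075*xl+.008*nl
Rl=np.c_[xl,ey,nl]
if len(sys.argv)>1: W=shot("wrist",sys.argv[1])
o=r.get_obs(); p=o["position"]; Rt=Ro.from_euler("xyz",o["orientation"]).as_matrix()
Rp=Rt@np.diag([1,-1,-1])@Ro.from_euler("y",-.351).as_matrix()
P=p-Rp@[0,0,.005]
print("t",round(o["t"],2),"pos",p.round(4),"rpy",o["orientation"].round(3),"q",o["joint_pos"].round(2),"F_lid",(Rl.T@o["wrist_force"]).round(1),"w",round(o["gripper_width"]*92,1))
print("entry hole minus stud, lid axes mm",(Rl.T@(P+Rp@[-.008,0,0]-S_)*1000).round(1),"plate rot vs lid deg",np.degrees(Ro.from_matrix(Rl.T@Rp).as_rotvec()).round(2))
for nm,v in (("xl",xl),("nl",nl)): print(nm,(v/.15).round(3),"share per m")
E
python3 st.py w11
```

```text
t: 19.05
position: [0.4901, 0.187, 0.2438]
orientation: [3.14, -0.26, 0.287]
wrist_force: [-0.3, -0.1, -0.7]
gripper_width: 0.492
grip_force: 35.0
t 19.1 pos [0.49   0.1866 0.2439] rpy [ 3.14  -0.26   0.286] q [-0.28  0.1  -0.19  2.06  0.1   0.73 -1.81] F_lid [-0.4 -0.5 -1.2] w 45.6
entry hole minus stud, lid axes mm [ 55.4  -1.4 112.1] plate rot vs lid deg [-0.12 -0.03 -0.02]
xl [5.238 1.546 3.824] share per m
nl [-3.667 -1.082  5.461] share per m
```

```bash
python3 -m handwheel '[[0.002,0.003,-0.165,0,0,0,-1],[0.002,0.003,-0.165,0,0,0,-1],[0.002,0.003,-0.165,0,0,0,-1],[0.002,0.003,-0.165,0,0,0,-1],[0,0,0,0,0,0,-1],[0,0,0,0,0,0,-1],[0,0,0,0,0,0,-1],[0,0,0,0,0,0,-1]]' 35
python3 st.py w12
python3 - <<'E'
from tri2 import *
exec(open("st.py").read().split("o=r.get")[0].replace("if len(sys.argv)>1: W=shot(\"wrist\",sys.argv[1])",""))
W=dict(np.load("pics/w12.npz"))
np.set_printoptions(linewidth=250)
c=proj(W,S_+.0165*nl,True); print("head top centre predicted",c, "edge", proj(W,S_+.0165*nl+.008*ey,True), proj(W,S_+.0165*nl+.008*xl,True))
g=cv2.cvtColor(W["img"],cv2.COLOR_RGB2GRAY); x,y=c.astype(int)
print("cols",np.arange(x-30,x+31,3))
for v in range(y-30,y+31,3): print(v,g[v,x-30:x+31:3])
E
```

```text
t: 20.1
position: [0.4911, 0.1894, 0.1463]
orientation: [3.14, -0.264, 0.287]
wrist_force: [-0.6, 0.2, -0.4]
gripper_width: 0.492
grip_force: 35.0
t 20.15 pos [0.491  0.1894 0.1462] rpy [ 3.14  -0.264  0.287] q [-0.31  0.24 -0.17  2.16  0.19  0.49 -1.91] F_lid [-0.4  0.1 -0.6] w 45.6
entry hole minus stud, lid axes mm [ 0.7  1.1 31.1] plate rot vs lid deg [-0.06 -0.21  0.03]
xl [5.238 1.546 3.824] share per m
nl [-3.667 -1.082  5.461] share per m
head top centre predicted [320.03011925 233.68238269] edge [308.18022696 233.6722791 ] [320.05052192 224.87562284]
cols [290 293 296 299 302 305 308 311 314 317 320 323 326 329 332 335 338 341 344 347 350]
203 [252 252 253 251 251 251 251 251 251 251 251 251 251 251 251 251 251 252 251 251 251]
206 [253 253 254 253 253 253 253 253 253 253 253 253 253 253 253 253 253 253 253 252 253]
209 [253 253 254 253 253 253 253 253 253 253 253 253 253 253 253 253 253 253 253 252 253]
212 [253 253 254 253 253 253 253 253 253 253 253 253 253 253 253 253 253 253 253 252 253]
215 [255 255 255 255 255 255 255 255 255 255 255 255 255 255 255 255 255 255 255 25
[... 746 characters left out ...]
2 230 231 230 157 142 142 141 138 126 253 255 255 255 255 255 255 255]
245 [231 232 233 232 230 230 230 161 141 141 140 139 125 254 255 255 255 255 255 255 255]
248 [230 232 232 233 232 232 232 166 143 142 141 141 141 221 255 255 255 255 255 255 255]
251 [230 232 232 235 230 217 154 143 143 141 141 140 128 127 162 231 233 246 229 231 231]
254 [230 233 232 234 182 126 141 142 137 141 141 134 124 125 125 138 222 232 228 230 232]
257 [230 232 231 218 188 140 126 126 126 125 126 124 124 124 126 222 152 232 230 230 232]
260 [229 232 231 218 190 189 166 117 112 113 113 113 111 132 183 183 175 232 254 247 231]
263 [229 231 230 227 189 189 171 176 210 188 188 188 210 170 170 183 176 230 231 230 215]
```

```bash
python3 -m handwheel '[[0.008,-0.0053,-0.017,0,0,0,-1],[0.0095,0.0028,-0.0142,0,0,0,-1],[0.0095,0.0028,-0.0142,0,0,0,-1],[0.0095,0.0028,-0.0142,0,0,0,-1],[0.0095,0.0028,-0.0142,0,0,0,-1],[0.0095,0.0028,-0.0142,0,0,0,-1],[0,0,0,0,0,0,-1],[0,0,0,0,0,0,-1]]' 35
python3 st.py w13
python3 - <<'E'
from tri2 import *
exec(open("st.py").read().split("o=r.get")[0].replace("if len(sys.argv)>1: W=shot(\"wrist\",sys.argv[1])",""))
W=dict(np.load("pics/w13.npz"))
np.set_printoptions(linewidth=250)
c=proj(W,S_+.0165*nl,True); print("head top centre predicted",c, "edge", proj(W,S_+.0165*nl+.008*ey,True), proj(W,S_+.0165*nl+.008*xl,True))
g=cv2.cvtColor(W["img"],cv2.COLOR_RGB2GRAY); x,y=c.astype(int)
print("cols",np.arange(x-30,x+31,3))
for v in range(y-24,y+37,3): print(v,g[v,x-30:x+31:3])
E
```

```text
t: 21.15
position: [0.4989, 0.1906, 0.1323]
orientation: [3.14, -0.262, 0.287]
wrist_force: [0.3, -0.7, 0.5]
gripper_width: 0.49
grip_force: 35.0
t 21.2 pos [0.499  0.1906 0.1323] rpy [ 3.14  -0.262  0.287] q [-0.31  0.28 -0.16  2.15  0.2   0.47 -1.92] F_lid [-0.6 -0.3  0.2] w 45.3
entry hole minus stud, lid axes mm [-0.7 -0.  15.2] plate rot vs lid deg [-0.06 -0.15  0.04]
xl [5.238 1.546 3.824] share per m
nl [-3.667 -1.082  5.461] share per m
head top centre predicted [318.46523266 249.12761412] edge [305.83473538 249.099123  ] [318.44628493 240.20113303]
cols [288 291 294 297 300 303 306 309 312 315 318 321 324 327 330 333 336 339 342 345 348]
225 [255 255 255 255 255 255 255 255 255 255 255 255 255 255 255 255 255 255 255 255 255]
228 [255 255 255 255 255 255 255 255 255 255 255 255 255 255 255 255 255 255 255 255 255]
231 [255 255 255 255 255 255 255 255 255 255 255 255 255 255 255 255 255 255 255 255 255]
234 [255 255 255 255 255 255 255 255 255 255 255 255 255 255 255 255 255 255 255 255 255]
237 [255 255 255 255 255 255 255 255 142 127 196 234 194 132 255 255 255 255 255 255 
[... 744 characters left out ...]
5 205 188 180 168 182 189 186 186 186 185 171 167 175 212 213 231 211]
267 [212 211 215 213 214 171 169 168 182 186 186 186 187 182 170 168 173 213 210 213 212]
270 [211 211 215 213 218 214 192 168 184 186 186 186 186 182 170 192 212 213 211 213 212]
273 [211 211 213 213 216 208 209 205 194 191 191 191 192 190 205 210 208 213 211 212 213]
276 [228 224 232 232 234 221 224 232 228 220 232 231 220 220 232 232 221 232 230 229 213]
279 [210 212 217 231 216 214 232 219 215 215 215 213 215 231 224 214 213 230 210 211 214]
282 [210 212 213 212 216 214 214 213 213 213 213 213 213 213 213 213 213 213 210 210 214]
285 [127 208 127 120 131 132 132 134 136 135 134 135 136 142 141 141 152 157 140 112 125]
```

The head appears inside the hole, about 1.5 mm towards -y and slightly uphill of centre, with no contact force. I'll correct for that and descend.

```bash
python3 -m handwheel '[[0.0104,-0.006,0.0057,0,0,0,-1],[0.0081,0.0024,-0.012,0,0,0,-1],[0.0081,0.0024,-0.012,0,0,0,-1],[0.0081,0.0024,-0.012,0,0,0,-1],[0.0081,0.0024,-0.012,0,0,0,-1],[0.0081,0.0024,-0.012,0,0,0,-1],[0.0081,0.0024,-0.012,0,0,0,-1],[0,0,0,0,0,0,-1]]' 35
python3 st.py w14
```

```text
t: 22.2
position: [0.5078, 0.1919, 0.1221]
orientation: [3.14, -0.262, 0.287]
wrist_force: [-0.0, -0.2, -0.6]
gripper_width: 0.491
grip_force: 35.0
t 22.25 pos [0.5078 0.1918 0.1222] rpy [ 3.14  -0.262  0.287] q [-0.32  0.31 -0.15  2.14  0.21  0.45 -1.92] F_lid [-0.4  0.2 -0.5] w 45.5
entry hole minus stud, lid axes mm [ 0.7 -1.3  1.9] plate rot vs lid deg [-0.06 -0.13  0.04]
xl [5.238 1.546 3.824] share per m
nl [-3.667 -1.082  5.461] share per m
```

```bash
python3 -m handwheel '[[0.0018,0.0005,-0.0027,0,0,0,-1],[0.0018,0.0005,-0.0027,0,0,0,-1],[0.0018,0.0005,-0.0027,0,0,0,-1],[0,0,0,0,0,0,-1],[0,0,0,0,0,0,-1],[0,0,0,0,0,0,-1],[0,0,0,0,0,0,-1],[0,0,0,0,0,0,-1]]' 35
python3 st.py
python3 -m handwheel '[[0.0018,0.0005,-0.0027,0,0,0,-1],[0,0,0,0,0,0,-1],[0,0,0,0,0,0,-1],[0,0,0,0,0,0,-1],[0,0,0,0,0,0,-1],[0,0,0,0,0,0,-1],[0,0,0,0,0,0,-1],[0,0,0,0,0,0,-1]]' 35
python3 st.py w15
```

```text
t: 23.25
position: [0.5086, 0.1921, 0.1211]
orientation: [3.14, -0.262, 0.287]
wrist_force: [0.8, 0.5, -0.7]
gripper_width: 0.493
grip_force: 35.0
t 23.25 pos [0.5086 0.1921 0.1211] rpy [ 3.14  -0.262  0.287] q [-0.32  0.31 -0.15  2.14  0.21  0.45 -1.92] F_lid [ 0.3  0.2 -1.1] w 45.4
entry hole minus stud, lid axes mm [ 0.8 -1.3  0.4] plate rot vs lid deg [-0.06 -0.14  0.04]
xl [5.238 1.546 3.824] share per m
nl [-3.667 -1.082  5.461] share per m
t: 24.25
position: [0.5089, 0.1922, 0.1207]
orientation: [3.14, -0.262, 0.287]
wrist_force: [-0.9, -0.1, -0.8]
gripper_width: 0.491
grip_force: 35.0
t 24.3 pos [0.5089 0.1922 0.1207] rpy [ 3.14  -0.262  0.287] q [-0.32  0.31 -0.15  2.14  0.21  0.45 -1.92] F_lid [-0.5  1.4 -0.1] w 45.2
entry hole minus stud, lid axes mm [ 0.8 -1.3 -0.1] plate rot vs lid deg [-0.06 -0.14  0.04]
xl [5.238 1.546 3.824] share per m
nl [-3.667 -1.082  5.461] share per m
```

```bash
python3 -m handwheel '[[0.0018,0.0005,-0.0027,0,0,0,-1],[0,0,0,0,0,0,-1],[0,0,0,0,0,0,-1],[0,0,0,0,0,0,-1],[0,0,0,0,0,0,-1],[0,0,0,0,0,0,-1],[0,0,0,0,0,0,-1],[0,0,0,0,0,0,-1]]' 35
python3 st.py|head -2
python3 -m handwheel '[[0.0018,0.0005,-0.0027,0,0,0,-1],[0,0,0,0,0,0,-1],[0,0,0,0,0,0,-1],[0,0,0,0,0,0,-1],[0,0,0,0,0,0,-1],[0,0,0,0,0,0,-1],[0,0,0,0,0,0,-1],[0,0,0,0,0,0,-1]]' 35
python3 st.py w15|head -2
```

```text
t: 25.3
position: [0.5091, 0.1922, 0.1203]
orientation: [3.14, -0.262, 0.287]
wrist_force: [0.6, 0.2, -1.0]
gripper_width: 0.494
grip_force: 35.0
t 25.3 pos [0.5091 0.1922 0.1203] rpy [ 3.14  -0.262  0.287] q [-0.32  0.31 -0.15  2.14  0.21  0.45 -1.92] F_lid [-0.   0.  -1.1] w 45.4
entry hole minus stud, lid axes mm [ 0.8 -1.3 -0.6] plate rot vs lid deg [-0.06 -0.14  0.04]
t: 26.3
position: [0.5094, 0.1923, 0.1199]
orientation: [3.14, -0.262, 0.287]
wrist_force: [-1.8, -0.9, 2.8]
gripper_width: 0.492
grip_force: 35.0
t 26.35 pos [0.5094 0.1923 0.1199] rpy [ 3.14  -0.262  0.287] q [-0.32  0.31 -0.15  2.14  0.21  0.44 -1.92] F_lid [ 0.8 -0.4  3.2] w 45.3
entry hole minus stud, lid axes mm [ 0.8 -1.3 -1. ] plate rot vs lid deg [-0.06 -0.14  0.04]
```

Contact at 3.2 N, so the plate is flat on the lid. Next I'll slide it down the slope.

```bash
python3 -m handwheel '[[-0.0131,-0.0039,-0.0072,0,0,0,-1],[-0.012,-0.0036,-0.0088,0,0,0,-1],[-0.012,-0.0036,-0.0088,0,0,0,-1],[-0.012,-0.0036,-0.0088,0,0,0,-1],[0,0,0,0,0,0,-1],[0,0,0,0,0,0,-1],[0,0,0,0,0,0,-1],[0,0,0,0,0,0,-1]]' 35
python3 st.py w16|head -2
```

```text
t: 27.35
position: [0.5021, 0.1901, 0.1149]
orientation: [3.14, -0.262, 0.287]
wrist_force: [-0.6, 0.1, -1.0]
gripper_width: 0.492
grip_force: 35.0
t 27.4 pos [0.5021 0.1901 0.1149] rpy [ 3.14  -0.262  0.287] q [-0.32  0.31 -0.15  2.16  0.22  0.43 -1.93] F_lid [-0.7 -0.  -0.4] w 45.6
entry hole minus stud, lid axes mm [-8.3 -1.3 -0.8] plate rot vs lid deg [-0.06 -0.15  0.04]
```

```bash
python3 -m handwheel '[[-0.0105,-0.0031,-0.0076,0,0,0,-1],[-0.0105,-0.0031,-0.0076,0,0,0,-1],[-0.0105,-0.0031,-0.0076,0,0,0,-1],[-0.0079,-0.0023,-0.0057,0,0,0,-1],[0,0,0,0,0,0,-1],[0,0,0,0,0,0,-1],[0,0,0,0,0,0,-1],[0,0,0,0,0,0,-1]]' 35
python3 st.py w16|head -2
```

```text
t: 28.4
position: [0.4962, 0.1884, 0.1106]
orientation: [3.14, -0.262, 0.287]
wrist_force: [0.9, -0.5, -0.7]
gripper_width: 0.493
grip_force: 35.0
t 28.45 pos [0.4962 0.1884 0.1106] rpy [ 3.14  -0.262  0.287] q [-0.33  0.31 -0.14  2.17  0.23  0.41 -1.94] F_lid [-0.4  0.3 -0.2] w 45.6
entry hole minus stud, lid axes mm [-15.8  -1.4  -0.7] plate rot vs lid deg [-0.06 -0.14  0.04]
```

Free so far. Now small 0.5–0.8 mm steps until the slot end meets the shank.

```bash
python3 -m handwheel '[[-0.0042,-0.0012,-0.0031,0,0,0,-1],[0,0,0,0,0,0,-1],[0,0,0,0,0,0,-1],[-0.0037,-0.0011,-0.0027,0,0,0,-1],[0,0,0,0,0,0,-1],[0,0,0,0,0,0,-1],[0,0,0,0,0,0,-1],[0,0,0,0,0,0,-1]]' 35
python3 st.py|head -2
python3 -m handwheel '[[-0.0026,-0.0008,-0.0019,0,0,0,-1],[0,0,0,0,0,0,-1],[0,0,0,0,0,0,-1],[0,0,0,0,0,0,-1],[0,0,0,0,0,0,-1],[0,0,0,0,0,0,-1],[0,0,0,0,0,0,-1],[0,0,0,0,0,0,-1]]' 35
python3 st.py|head -2
```

```text
t: 29.45
position: [0.495, 0.188, 0.1097]
orientation: [3.14, -0.262, 0.287]
wrist_force: [-0.2, -0.1, -0.4]
gripper_width: 0.494
grip_force: 35.0
t 29.45 pos [0.495  0.188  0.1097] rpy [ 3.14  -0.262  0.287] q [-0.33  0.31 -0.14  2.18  0.23  0.41 -1.94] F_lid [-0.4  0.  -0.2] w 45.5
entry hole minus stud, lid axes mm [-17.4  -1.4  -0.8] plate rot vs lid deg [-0.06 -0.14  0.04]
t: 30.45
position: [0.4946, 0.1879, 0.1094]
orientation: [3.14, -0.262, 0.287]
wrist_force: [0.3, -0.2, -0.6]
gripper_width: 0.492
grip_force: 35.0
t 30.45 pos [0.4946 0.1879 0.1094] rpy [ 3.14  -0.262  0.287] q [-0.33  0.31 -0.14  2.18  0.23  0.41 -1.94] F_lid [-0.1 -0.3 -0.7] w 45.3
entry hole minus stud, lid axes mm [-17.9  -1.3  -0.7] plate rot vs lid deg [-0.06 -0.14  0.04]
```

```bash
for i in 1; do python3 -m handwheel '[[-0.0026,-0.0008,-0.0019,0,0,0,-1],[0,0,0,0,0,0,-1],[0,0,0,0,0,0,-1],[0,0,0,0,0,0,-1],[0,0,0,0,0,0,-1],[0,0,0,0,0,0,-1],[0,0,0,0,0,0,-1],[0,0,0,0,0,0,-1]]' 35 >/dev/null; python3 st.py|head -2; done
python3 -m handwheel '[[-0.0026,-0.0008,-0.0019,0,0,0,-1],[0,0,0,0,0,0,-1],[0,0,0,0,0,0,-1],[0,0,0,0,0,0,-1],[0,0,0,0,0,0,-1],[0,0,0,0,0,0,-1],[0,0,0,0,0,0,-1],[0,0,0,0,0,0,-1]]' 35 >/dev/null
python3 st.py w17|head -2
```

```text
t 31.45 pos [0.4944 0.1879 0.1093] rpy [ 3.14  -0.263  0.287] q [-0.33  0.31 -0.14  2.18  0.23  0.41 -1.94] F_lid [ 3.  -1.3  0.1] w 45.6
entry hole minus stud, lid axes mm [-18.1  -1.3  -0.8] plate rot vs lid deg [-0.06 -0.17  0.04]
t 32.5 pos [0.4943 0.1879 0.1091] rpy [ 3.14  -0.263  0.287] q [-0.33  0.31 -0.14  2.18  0.23  0.41 -1.94] F_lid [ 7.2 -0.9 -0.5] w 44.9
entry hole minus stud, lid axes mm [-18.3  -1.3  -0.8] plate rot vs lid deg [-0.05 -0.2   0.04]
```

The slot end is against the shank (7 N up-slope, at the expected 18 mm). I'll release and back off along the lid normal.

```bash
python3 -m handwheel '[[0.0015,0.0005,0.001,0,0,0,0.4],[0,0,0,0,0,0,0.4],[0,0,0,0,0,0,0.4],[0,0,0,0,0,0,0.4],[0,0,0,0,0,0,0.4],[-0.03,-0.01,0.05,0,0,0,0.4],[-0.06,-0.018,0.09,0,0,0,0.4],[-0.12,-0.036,0.18,0,0,0,0.4]]' 20
python3 -m handwheel '[[-0.1,-0.03,0.2,0,0,0,0.4],[0,0,0.25,0,0,0,0.4],[0,0,0.2,0,0,0,0.4],[0,0,0,0,0,0,0.4],[0,0,0,0,0,0,0.4],[0,0,0,0,0,0,0.4],[0,0,0,0,0,0,0.4],[0,0,0,0,0,0,0.4]]' 20
python3 - <<'E'
from tri2 import *
from station import r
W=shot("wrist","w18");S=shot("scene","s18");T=shot("top","t18"); o=r.get_obs(); print(o["t"],o["position"],o["orientation"],o["wrist_force"])
w=W["img"][:,:,::-1]
a=cv2.resize(w[40:330,170:470],None,fx=1.33,fy=1.33,interpolation=cv2.INTER_CUBIC)
b=cv2.resize(S["img"][140:260,380:530,::-1],None,fx=2.6,fy=2.6,interpolation=cv2.INTER_CUBIC)
h=max(a.shape[0],b.shape[0]); p=lambda x:np.pad(x,((0,h-x.shape[0]),(0,0),(0,0)))
cv2.imwrite("pics/c18.png",np.hstack([p(a),p(b)]))
S4=dict(np.load("pics/s4.npz"))
for c in(464,470,476,482): print(c,[int(180+np.argmax(s["img"][185:205,c].astype(int).min(1))+5) for s in(S4,S)],[s["img"][188:200,c].astype(int).min(1).tolist() for s in(S4,S)])
E
```

```text
t: 33.5
position: [0.4617, 0.1779, 0.1571]
orientation: [3.14, -0.261, 0.287]
wrist_force: [0.0, 0.8, 0.1]
gripper_width: 0.7
grip_force: 0.0
t: 34.5
position: [0.4473, 0.1736, 0.2539]
orientation: [3.14, -0.261, 0.287]
wrist_force: [-0.3, 0.5, -0.7]
gripper_width: 0.699
grip_force: 0.0
34.65 [0.44745303 0.17365256 0.25427344] [ 3.14030334 -0.26191344  0.28734822] [ 0.47467547  0.24620519 -0.05827498]
464 [195, 195] [[181, 185, 176, 163, 162, 193, 228, 237, 219, 181, 134, 83], [181, 184, 174, 161, 163, 192, 227, 237, 218, 181, 131, 86]]
470 [194, 194] [[173, 174, 167, 158, 185, 228, 243, 230, 198, 155, 105, 77], [173, 174, 167, 161, 185, 228, 242, 229, 198, 155, 110, 75]]
476 [194, 194] [[184, 174, 165, 173, 202, 231, 236, 216, 183, 148, 138, 135], [185, 175, 165, 173, 202, 230, 235, 216, 180, 147, 137, 137]]
482 [193, 193] [[170, 159, 156, 183, 227, 241, 227, 195, 156, 137, 137, 140], [169, 160, 154, 184, 227, 242, 226, 196, 156, 136, 136, 136]]
```

View pics/c18.png

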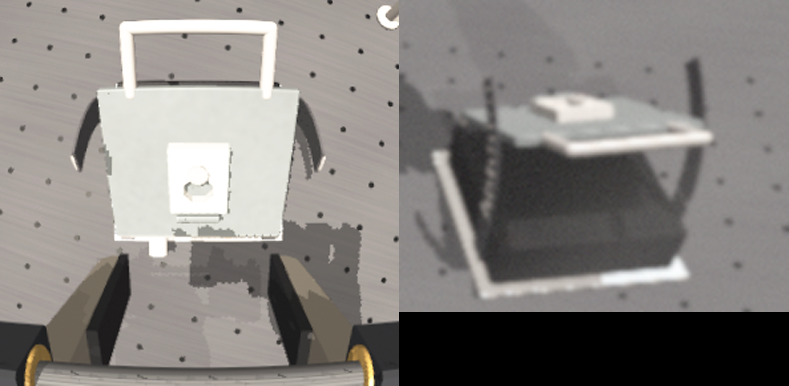

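The final view shows the plate hung flat on the lid. The stud head sits over the slot above the open hole (wrist crop, about (200,175)), and the lower end is just above the toe ledge. The bar rows in the scene image are unchanged, so the lid has not moved. The robot is clear.

```bash
python3 -c '
from station import r
print(r.finish_job())'
```

```text
the job is handed in; nothing more can be done
None
```

The job is handed in at 34.7 s: the lid stands at about 35° (my estimates ran from 34.6° to 35.9°) and the plate is locked behind the stud head, with the post, disc and jar never touched.

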